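# Pair up the wooden shoes

## Robot

A 7-joint arm with a two-finger parallel gripper is mounted at the origin on the work surface. World frame = base frame: x ahead of the robot, y to its left, z up, the work surface at z = 0. Lengths are in m, angles in rad, forces in N, time in s.
With the tool pointing down it reaches from about 0.425 to 0.95 m from the base axis. Payload 4.7 kg.
Tool frame: the origin (TCP) lies on the centre line of the jaws, within the pads' length; the fingertips stand robot.nose_length ahead of it and the grasp point (between the pads) lies 8 mm behind it (robot.nose_length is the distance from the TCP to the fingertips, in m); z points along the fingers, y is the line along which they close (so a half turn about z gives the same grasp; the last joint's range is limited). The gripper opens to 85 mm and grips with 20 to 120 N. Pads are 22 mm wide; open, the fingers measure 114 mm over their backs; the gripper's body (76 mm by 85 mm) begins 54 mm behind the grasp point. The pads swing forward as they close: fully open they stand 13 mm farther back than shut.
Start: joints at [-1.196, 0.469, -0.049, 1.532, 0.024, 1.141, -0.082], TCP at [0.265, 0.621, 0.242] pointing down, gripper open.
Joint ranges: [-2.59, 2.59], [-0.33, 1.99], [-1.39, 1.29], [0.1, 2.45], [-1.04, 4.18], [0.21, 1.99], [-2.66, 2.66]. Speed limits (rad/s): [2.57, 2.57, 3.14, 3.14, 3.14, 3.14, 3.14].

## Interface

Orientations are given as [roll, pitch, yaw] about the fixed x, y, z axes, in that order (R = Rz(yaw) Ry(pitch) Rx(roll)).
In Python, from plant import robot gives the robot as it stands. Calls block until the motion is done:
- robot.goto(position, orientation): joint-space move of the TCP to a pose.
- robot.move_straight(position, vel=0.15, attitude=None, contact_N=None): straight line of the TCP; attitude=None keeps the orientation; vel is the mean speed in m/s. With contact_N (N) it stops when the force on the tool has changed by that much, and returns True; else False.
- robot.move_joints(angles): joint-space move.
- robot.grip(opening, strength=None): opening from 0.0 (shut) to 1.0 (fully open); strength is the grip in N (None keeps the last); returns when the fingers have stopped.
- robot.sleep(seconds).
- robot.inverse_kinematics(position, orientation): joint angles nearest the present ones, or None.
- robot.sense(): the state.
- robot.grab_frame(name): name is "scene" or "top" or "wrist"; returns a dict with "image" (480x640x3 uint8, red, green, blue), "range_z" (480x640 float32, m along the optical axis (not along the pixel's ray), 0 where there is no reading), "fx", "fy", "cx", "cy" (pixels), "dist_coeffs" ([k1, k2, p1, p2, k3] as OpenCV has them; the pictures are not rectified), "R" (3x3) and "t" (3): a world point X has camera coordinates R X + t. Camera axes: x right, y down, z forward; pixel columns grow to the right and rows downward; lengths in m; the calibration is good to about 2 mm. A picture is of the moment at which its call begins.
A pose or a line that the arm cannot do raises robot.IKError and nothing moves.
- robot.close_job(): hands the job in; it is judged then, once.
The state is a dict: "t": time; "joint_pos": joint angles; "joint_velocities": joint speeds; "effort": joint torques, N m; "tcp_pos": TCP position; "tcp_rot": TCP orientation; "wrist_force": force on the tool from outside, world axes, zero at the start; "torque": the same for the moment, N m; "opening": opening from 0.0 (shut) to 1.0 (fully open); "gripper_force": force on a finger pad.
Only numpy, scipy, OpenCV 4.12 (cv2) and the standard library are available. Lean on these libraries where they do the work, as an engineer would, in place of code of your own. Each camera call takes 0.05 s, during which the arm holds its last target. There are 200 camera calls.

## Task

Move the row of four right shoes from the drying rack to the pairing rack, in the order in which the left shoes stand there, so that each ends beside the left shoe of its own size. Set each one upright on the slats in the middle of the empty half of the stall at its mate's right, heels level and toes pointing the same way, and leave the left shoes where they stand.

Things in the scene. Friction and masses are not known exactly. Their poses are not given: they have to be found in the camera images.
- drying_rack: Slatted wooden rack nearer the robot, fixed, 384 mm (y) x 128 mm (x), slats' top 35 mm up. Origin: middle of its underside; x points away from the robot (heel to toe), y along the row. Five bays 72 mm wide, parted by 8 mm dowels at x = -53 (22 mm tall above the slats) and +53 mm (36 mm tall) only. Four hold the right shoes; the fifth a plain sawn block, which stays.
- pairing_rack: Longer slatted rack behind it, fixed, 600 mm (y) x 128 mm (x), slats' top 55 mm up; origin, axes and dowels as on the drying rack. Four stalls 144 mm wide, middles at y = 216, 72, -72, -216 mm. In each a left shoe stands in the +y half; the -y half, 72 mm wide, is empty, its middle 36 mm from the stall's middle.
- right_a: Smallest right shoe: a Dutch wooden clog of pale bare wood, 78 mm long, 29 wide, 31 high at the instep, about 18 g. Origin: under the back of the heel, at sole height; x to the toe, y to the wearer's left, z up. Grip the closed forefoot across y, 44 mm ahead of the origin (flanks 29 mm apart there). Loose in a bay of the drying rack, toe away from the robot.
- right_b: Second smallest right shoe: a Dutch wooden clog of pale bare wood, 94 mm long, 35 wide, 38 high at the instep, about 30 g. Origin: under the back of the heel, at sole height; x to the toe, y to the wearer's left, z up. Grip the closed forefoot across y, 54 mm ahead of the origin (flanks 35 mm apart there). Loose in a bay of the drying rack, toe away from the robot.
- right_c: Second largest right shoe: a Dutch wooden clog of pale bare wood, 110 mm long, 41 wide, 44 high at the instep, about 45 g. Origin: under the back of the heel, at sole height; x to the toe, y to the wearer's left, z up. Grip the closed forefoot across y, 63 mm ahead of the origin (flanks 41 mm apart there). Loose in a bay of the drying rack, toe away from the robot.
- right_d: Largest right shoe: a Dutch wooden clog of pale bare wood, 126 mm long, 47 wide, 50 high at the instep, about 65 g. Origin: under the back of the heel, at sole height; x to the toe, y to the wearer's left, z up. Grip the closed forefoot across y, 72 mm ahead of the origin (flanks 47 mm apart there). Loose in a bay of the drying rack, toe away from the robot.
- left_a: Smallest left shoe: a Dutch wooden clog of pale bare wood, 78 mm long, 29 wide, 31 high at the instep, about 18 g. Origin: under the back of the heel, at sole height; x to the toe, y to the wearer's left, z up. Mirror image of right_a; loose in a stall of the pairing rack, toe away from the robot. The place for right_a is 72 mm to its right (its -y).
- left_b: Second smallest left shoe: a Dutch wooden clog of pale bare wood, 94 mm long, 35 wide, 38 high at the instep, about 30 g. Origin: under the back of the heel, at sole height; x to the toe, y to the wearer's left, z up. Mirror image of right_b; loose in a stall of the pairing rack, toe away from the robot. The place for right_b is 72 mm to its right (its -y).
- left_c: Second largest left shoe: a Dutch wooden clog of pale bare wood, 110 mm long, 41 wide, 44 high at the instep, about 45 g. Origin: under the back of the heel, at sole height; x to the toe, y to the wearer's left, z up. Mirror image of right_c; loose in a stall of the pairing rack, toe away from the robot. The place for right_c is 72 mm to its right (its -y).
- left_d: Largest left shoe: a Dutch wooden clog of pale bare wood, 126 mm long, 47 wide, 50 high at the instep, about 65 g. Origin: under the back of the heel, at sole height; x to the toe, y to the wearer's left, z up. Mirror image of right_d; loose in a stall of the pairing rack, toe away from the robot. The place for right_d is 72 mm to its right (its -y).
Mind the look-alikes: they are no part of the job. Leave any green or pink look-alike of the right_c alone. What is shaped like the right_d but red or yellow is not meant.

How it is judged:
By the outcome, as a careful person would: the job done as asked, in the order asked, and still so for the second after the job is handed in, with the robot touching nothing.
It also fails if it takes over 99 s, if anything falls off the work surface, if the arm or the gripper's body presses on something with over 40 N, if the wrist force passes 120 N, or if a joint passes its speed limit or range.

## Working session

There is one attempt and no reset: what is moved stays moved. The work goes in short steps, each a Python script; the robot and the scene stay as the last script left them, time stands still between calls to the robot, and variables do not carry over. Pictures are saved under pics/ and viewed, at most 14 in all, crops included, and the job is handed in when it is done.

```bash
ls; mkdir -p pics
python3 - <<'E'
from plant import robot
import cv2, pickle
print(robot.nose_length, robot.sense())
for n in ("top","scene"):
    f=robot.grab_frame(n); pickle.dump(f,open(f"{n}0.pkl","wb"))
    cv2.imwrite(f"pics/{n}0.png",f["image"][:,:,::-1])
    print(n,f["fx"],f["cx"],f["cy"],f["dist_coeffs"],f["R"],f["t"],(f["range_z"]>0).mean())
E
```

```text
pics
0.011 {'t': 0.0, 'joint_pos': array([-1.19587615,  0.46945787, -0.048581  ,  1.53370376,  0.02412701,
        1.14104908, -0.08232716]), 'joint_velocities': array([-0.00025287,  0.00132975, -0.00019026,  0.00198443, -0.00038688,
       -0.0001355 ,  0.00074319]), 'effort': array([-1.05201168e-03, -5.10306072e+01, -4.68969229e-02, -2.37711114e+01,
        1.07701615e-02,  7.61560514e-03,  6.68628928e-06]), 'tcp_pos': array([0.26500691, 0.62016975, 0.24124616]), 'tcp_rot': array([-3.13956399e+00,  1.08214890e-04,  2.73777611e+00]), 'wrist_force': array([ 0.9572187 , -0.73876345, -0.10898996]), 'torque': array([-0.01935721, -0.02308184,  0.05732069]), 'gripper_force': 0.0, 'opening': 1.0004526205102593}
top 526.0603673035912 314.4349575476586 238.77386830485003 [-0.00632893  0.          0.          0.          0.        ] [[ 0.02064611 -0.99914886  0.03571132]
 [-0.99872153 -0.02225943 -0.04538529]
 [ 0.04614158 -0.03472864 -0.99833105]] [-0.05068175  0.43217004  1.03664506] 0.995966796875
scene 468.78332783538593 321.81315800285194 243.90260632510905 [-0.03082684  0.          0.          0.          0.        ] [[-0.64756216  0.76168576 -0.0223169 ]
 [ 0.48271279  0.38737466 -0.78544843]
 [-0.58961988 -0.51939934 -0.61852463]] [ 0.30850828 -0.14686987  1.26029885] 0.995859375
```

View pics/top0.png

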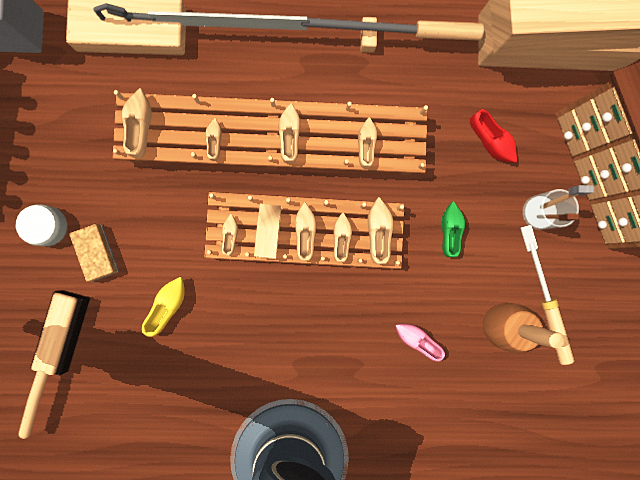

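View pics/scene0.png

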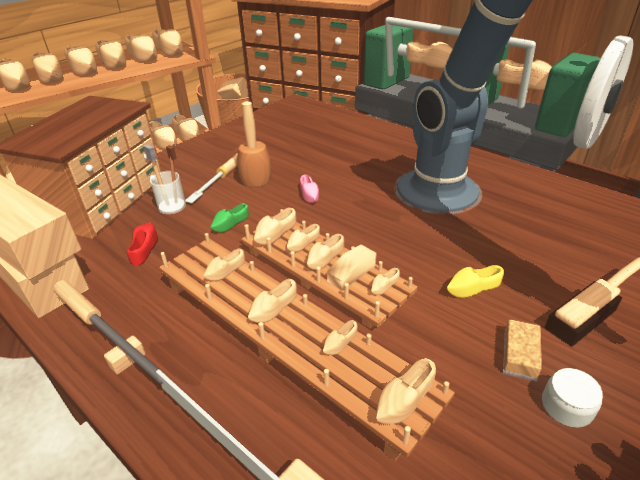

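The top view shows the pairing rack (u 115–428, v 95–170) with left shoes at u≈135 (large), 213 (small), 290 and 368. The drying rack (u 207–405, v 195–268) holds shoes at u≈230 (small), 305, 343 and 380 (large), with the block at 268. Next I measure in world coordinates.

```bash
cat > h.py <<'E'
import numpy as np, cv2
def cloud(f):
    h,w=f["range_z"].shape
    K=np.array([[f["fx"],0,f["cx"]],[0,f["fy"],f["cy"]],[0,0,1]])
    uv=np.stack(np.meshgrid(np.arange(w),np.arange(h)),-1).reshape(-1,1,2).astype(np.float64)
    n=cv2.undistortPoints(uv,K,np.array(f["dist_coeffs"]))[:,0]
    z=f["range_z"].reshape(-1,1)
    P=(np.hstack([n,np.ones_like(z)])*z-np.array(f["t"]))@np.array(f["R"])
    P[z[:,0]<=0]=np.nan
    return P.reshape(h,w,3)
def pale(f):
    c=cv2.cvtColor(f["image"],cv2.COLOR_RGB2HSV)
    return c
E
python3 - <<'E'
import pickle,numpy as np,cv2
from h import *
f=pickle.load(open("top0.pkl","rb")); P=cloud(f)
vv,uu=np.mgrid[:480,:640]
print("table z",np.nanmedian(P[300:330,210:300,2]))
for nm,box,zs in (("pair",(85,178,105,440),.055),("dry",(185,275,200,412),.035)):
    a,b,c,d=box; reg=(vv>a)&(vv<b)&(uu>c)&(uu<d)
    m=reg&(abs(P[...,2]-zs)<.008)
    q=P[m][:,:2]; print(nm,"slat z",np.median(P[m][:,2]))
    r=cv2.minAreaRect((q*1000).astype(np.float32)); print(r)
    m=(reg&(P[...,2]>zs+.009)).astype(np.uint8)
    n,L,S,C=cv2.connectedComponentsWithStats(m)
    for i in range(1,n):
        Q=P[L==i]*1000
        if S[i,4]<60:
            if S[i,4]>2: print("  dowel",C[i].round(),Q.mean(0).round(),S[i,4])
            continue
        r=cv2.minAreaRect(Q[:,:2].astype(np.float32))
        h=Q[Q[:,0].argmin()]; t=Q[Q[:,0].argmax()]
        print(" obj",C[i].round(),S[i,4],"rect",np.round(r[0]),np.round(r[1]),round(r[2],1),"heel",h.round(),"toe",t.round(),"zmax",Q[:,2].max().round())
E
```

```text
table z 0.00016337717786838967
pair slat z 0.05439245281228003
((634.2327880859375, 47.41310119628906), (601.8121337890625, 129.824951171875), 88.89431762695312)
 obj [136. 123.] 1448 rect [640. 298.] [ 45. 126.] 82.7 heel [577. 293.  85.] toe [703. 291.  84.] zmax 107.0
  dowel [117.  94.] [691. 333.  82.] 38
  dowel [195.  97.] [689. 189.  82.] 35
  dowel [272. 101.] [686.  45.  82.] 30
  dowel [348. 105.] [683. -97.  83.] 29
 obj [289. 132.] 819 rect [629.  13.] [111.  37.] 1.2 heel [574.  13.  83.] toe [685.  10.  79.] zmax 103.0
  dowel [424. 109.] [ 681. -241.   82.] 34
 obj [367. 141.] 599 rect [ 616. -134.] [33. 94.] 89.6 heel [ 570. -129.   65.] toe [ 663. -138.   77.] zmax 95.0
 obj [213. 137.] 420 rect [614. 156.] [28. 78.] 85.9 heel [575. 152.  74.] toe [653. 152.  74.] zmax 89.0
  dowel [289. 144.] [610.  13.  66.] 3
  dowel [289. 147.] [603.  12.  66.] 3
  dowel [115. 151.] [586. 335.  74.] 22
  dowel [193. 154.] [583. 191.  74.] 19
  dowel [270. 158.] [580.  48.  75.] 19
  dowel [346. 161.] [578. -96.  74.] 19
  dowel [421. 165.] [ 575. -239.   74.] 21
dry slat z 0.034
[... 531 characters left out ...]
446. -21.] [108.  38.] 1.2 heel [392. -13.  63.] toe [500. -18.  62.] zmax 83.0
  dowel [363. 205.] [ 498. -130.   65.] 23
  dowel [400. 207.] [ 495. -202.   64.] 25
 obj [342. 236.] 564 rect [437. -93.] [94. 33.] 1.8 heel [390. -87.  66.] toe [484. -92.  55.] zmax 75.0
 obj [229. 233.] 397 rect [437. 122.] [28. 77.] 88.4 heel [398. 131.  56.] toe [475. 120.  52.] zmax 70.0
  dowel [306. 237.] [435. -25.  45.] 3
  dowel [342. 243.] [424. -94.  45.] 7
  dowel [209. 251.] [403. 159.  55.] 17
  dowel [247. 254.] [400.  87.  55.] 16
  dowel [284. 256.] [398.  16.  57.] 14
  dowel [322. 258.] [395. -56.  57.] 14
  dowel [360. 260.] [ 393. -127.   56.] 15
  dowel [397. 262.] [ 390. -199.   55.] 17
```

```bash
cat >> h.py <<'E'
DX,DY=53,72
def rackfit(near,far):
    # least-squares rigid: dowel centres -> origin, yaw (mm)
    d=np.vstack([near,far]); pitch=len(far)
    return d
def shoes(P,zs,xr,yr):
    Q0=(P[...,2]>zs+.007)&(P[...,0]>xr[0])&(P[...,0]<xr[1])&(P[...,1]>yr[0])&(P[...,1]<yr[1])
    n,L,S,C=cv2.connectedComponentsWithStats(Q0.astype(np.uint8))
    return [P[L==i]*1000 for i in range(1,n) if S[i,4]>250]
def measure(Q,yaw0=0.0):
    """heel point, length, midline yaw (deg) by slices along x"""
    c,s=np.cos(yaw0),np.sin(yaw0)
    X=Q[:,0]*c+Q[:,1]*s; Y=-Q[:,0]*s+Q[:,1]*c
    x0,x1=np.percentile(X,[.5,99.5]); x0=X.min();x1=X.max(); Ln=x1-x0; xs=[];ms=[];ws=[]
    for f in np.arange(.08,.98,.05):
        k=abs(X-x0-f*Ln)<.03*Ln
        if k.sum()<3: continue
        xs.append(f);ms.append((Y[k].max()+Y[k].min())/2);ws.append(np.ptp(Y[k]))
    xs,ms,ws=map(np.array,(xs,ms,ws))
    k=xs<.7; a=np.polyfit(xs[k]*Ln,ms[k],1)
    return dict(heel=x0,L=Ln,slope=np.degrees(np.arctan(a[0])),mid=ms,ws=ws,grip=np.interp(.57,xs,ms),xs=xs)
E
python3 - <<'E'
import pickle
from h import *
np.set_printoptions(linewidth=200,precision=1,suppress=True)
f=pickle.load(open("top0.pkl","rb")); P=cloud(f)
def rigid(A,B):
    ca,cb=A.mean(0),B.mean(0);H=(A-ca).T@(B-cb);th=np.arctan2(H[0,1]-H[1,0],H[0,0]+H[1,1])
    R=np.array([[np.cos(th),-np.sin(th)],[np.sin(th),np.cos(th)]]);t=cb-R@ca
    print("rack",t,np.degrees(th),"res",np.abs((A@R.T+t)-B).max())
ys=np.array([288,144,0,-144,-288])
A=np.array([[53,y] for y in ys]+[[-53,y] for y in ys],float)
B=np.array([[691,333],[689,189],[686,45],[683,-97],[681,-241],[586,335],[583,191],[580,48],[578,-96],[575,-239]],float)
rigid(A,B)
ys=72*np.array([2.5,1.5,.5,-.5,-1.5,-2.5])
A=np.array([[53,y] for y in ys]+[[-53,y] for y in ys],float)
B=np.array([[508,156],[505,84],[503,13],[500,-59],[498,-130],[495,-202],[403,159],[400,87],[398,16],[395,-56],[393,-127],[390,-199]],float)
rigid(A,B)
for nm,zs,xr,yr in (("pair",.055,(.55,.72),(-.3,.4)),("dry",.035,(.37,.53),(-.23,.2))):
    for Q in shoes(P,zs,xr,yr):
        m=measure(Q); print(nm,"heel %.0f L %.0f slope %.1f gripY %.1f"%(m["heel"],m["L"],m["slope"],m["grip"]));print(m["mid"]-m["mid"][0]);print(m["ws"])
E
```

```text
rack [633.2  46.8] -1.0600172192332251 res 1.170227227004375
rack [449.  -21.5] -1.9732716639424 res 1.2609196910710523
pair heel 577 L 126 slope -3.0 gripY 296.7
[ 0.  -1.  -0.5 -0.3 -1.4 -1.4 -2.  -1.4 -2.8 -2.8 -2.7 -4.  -4.2 -5.5 -5.7 -6.6 -7.4 -7.5]
[32.2 35.1 36.1 37.7 36.3 36.4 37.2 41.  42.4 44.1 45.9 44.4 43.7 40.6 36.5 32.4 24.7 15.7]
pair heel 574 L 111 slope 1.0 gripY 12.8
[ 0.  -0.9 -0.8 -0.7 -0.5  0.6  0.7  0.8  0.9 -0.1  0.1  0.3  0.5  0.5 -1.2 -0.1 -0.9 -0.8]
[28.2 29.9 29.9 29.9 29.9 31.9 31.9 35.6 35.5 37.2 37.2 37.1 37.4 37.3 33.6 28.  22.5 15. ]
pair heel 570 L 93 slope -0.4 gripY -133.9
[ 0.   0.5  0.7  0.7  0.7 -0.   0.2  0.5  0.2 -0.   0.1  0.1  0.  -0.7 -0.8 -1.7 -2.9 -2.7]
[24.6 25.7 25.9 25.9 25.5 28.1 28.4 28.6 31.1 32.3 32.6 32.4 31.4 31.3 28.  26.1 20.6 13.8]
pair heel 575 L 78 slope -0.0 gripY 155.3
[ 0.  -1.  -0.7 -0.7 -0.8 -0.7  0.1 -0.1 -0.5 -0.1 -0.2 -0.4 -1.3 -0.9 -1.  -1.2 -1.9 -1.4]
[19.5 20.3 20.6 21.2 21.4 21.6 23.6 24.  24.8 26.7 28.1 28.3 25.8 26.3 24.3 20.1 14.4 10.2]
dry heel 387 L 126 slope 1.6 gripY -163.8
[ 0.  -0.4 -0.2  0.   0.   0.2  0
[... 350 characters left out ...]
39.4 39.6 39.4 39.8 39.7]
dry heel 392 L 108 slope 1.0 gripY -21.1
[ 0.  -0.9 -0.7 -0.6 -0.5 -1.3 -1.3 -0.2 -1.   0.2  0.4  0.5  0.6  0.5  0.7  1.7  1.8  2.9]
[28.4 30.5 30.3 30.2 30.3 32.3 32.4 34.2 36.1 37.7 37.6 37.7 37.7 37.9 34.  28.3 20.8 15.1]
dry heel 390 L 94 slope -2.8 gripY -92.4
[ 0.   0.1 -0.9 -0.8 -1.  -1.7 -1.4 -2.1 -1.7 -2.8 -2.5 -2.4 -2.4 -1.6 -2.5 -1.8 -2.4 -1.5]
[24.3 24.7 26.8 26.8 26.7 28.6 28.4 29.9 30.4 32.6 32.4 32.3 32.2 30.1 28.4 23.4 17.3 11.4]
dry heel 398 L 77 slope -5.4 gripY 121.3
[ 0.  -0.  -0.7 -0.6 -0.7 -2.2 -2.1 -3.1 -3.7 -3.1 -3.2 -3.2 -4.2 -3.8 -4.2 -4.1 -4.3 -4.3]
[19.7 21.1 22.  22.4 23.4 21.7 22.6 23.6 24.8 27.8 27.4 27.7 25.7 25.8 22.7 19.6 16.1 10.5]
```

Measurements agree with the sizes given. From +y the left shoes stand d, a, c, b, and the heels are level at rack x ≈ -60. On the drying rack the order is a, block, c, b, d. Now I move d first and look closely from above it.

```bash
cat > job.py <<'E'
from plant import robot
from h import *
import pickle
# name: grip dist, width, right heel x, grip y, yaw deg, rack y of target
S=dict(d=(72,47,387,-163.8,1.0,180),a=(44,29,398,121.3,-5.0,36),c=(63,41,392,-21.1,.5,-108),b=(54,35,390,-92.4,-3,-252))
RY=np.radians(-1.06); SGN=0.0
def pose(x,y,z,yawdeg): return [x/1e3,y/1e3,z/1e3],[np.pi,0,np.radians(yawdeg)]
def target(n,heel=-60.0,yaw=-1.2):
    g,_,_,_,_,ry=S[n]; rx=heel+g
    c,s=np.cos(RY),np.sin(RY)
    return 633.2+c*rx-s*ry, 46.8+s*rx+c*ry, yaw
def src(n):
    g,w,hx,gy,yw,_=S[n]; return hx+g*np.cos(np.radians(yw)),gy,yw
def op(w): return min(1,(w+15)/85)
E
python3 - <<'E'
from job import *
import cv2
for n in S:
    for (x,y,yw) in (src(n),target(n)):
        for o in (0,180):
            q=robot.inverse_kinematics(*pose(x,y,180,yw+o)); print(n,round(x),round(y),o,None if q is None else np.round(q,2))
x,y,yw=src("d")
robot.grip(op(47),25)
robot.goto(*pose(x,y,180,yw))
s=robot.sense();print(s["t"],s["tcp_pos"],s["tcp_rot"],s["opening"])
f=robot.grab_frame("wrist");pickle.dump(f,open("w1.pkl","wb"));cv2.imwrite("pics/w1.png",f["image"][:,:,::-1])
E
```

```text
d 459 -164 0 [-0.54  0.35  1.    2.08 -0.37  0.91 -0.89]
d 459 -164 180 [-0.3   0.27  0.67  2.07 -0.22  0.87  2.08]
d 649 227 0 [-0.8   0.6   0.61  1.59 -0.38  1.07 -1.68]
d 649 227 180 [-0.43  0.54  0.04  1.57 -0.03  1.03  1.17]
a 442 121 0 [-0.92  0.21  0.65  2.13 -0.17  0.85 -1.83]
a 442 121 180 [-0.52  0.19  0.18  2.11 -0.04  0.85  1.17]
a 618 83 0 [-0.67  0.5   0.65  1.76 -0.35  1.   -1.47]
a 618 83 180 [-0.33  0.44  0.17  1.74 -0.09  0.97  1.43]
c 455 -21 0 [-0.76  0.23  0.84  2.14 -0.23  0.86 -1.35]
c 455 -21 180 [-0.39  0.19  0.39  2.12 -0.09  0.85  1.64]
c 634 -61 0 [-0.47  0.55  0.73  1.73 -0.41  1.03 -1.19]
c 634 -61 180 [-0.21  0.47  0.33  1.71 -0.18  0.99  1.74]
b 444 -92 0 [-0.7   0.25  0.96  2.15 -0.27  0.87 -1.2 ]
b 444 -92 180 [-0.38  0.19  0.56  2.13 -0.14  0.85  1.78]
b 623 -205 0 [-0.35  0.65  0.93  1.69 -0.57  1.1  -0.84]
b 623 -205 180 [-0.11  0.53  0.53  1.67 -0.3   1.02  2.07]
3.3083 [ 0.45950597 -0.16301571  0.17993736] [-3.14150844e+00  1.12605489e-05  1.93284584e-02] 0.7300491661366342
```

View pics/w1.png

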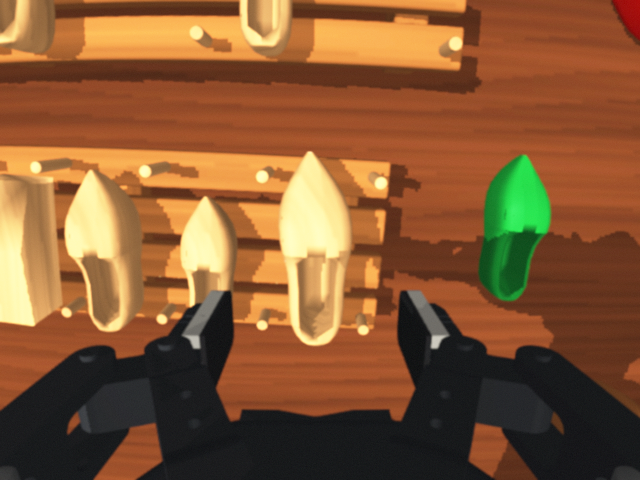

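The wrist view shows right_d centred at u≈316, midway between the finger tips at u≈232 and 400. Its yaw looks near zero and it stands clear of b at u≈208, so I carry on.

```bash
cat >> job.py <<'E'
def pick(n,zt=50):
    w=S[n][1]; x,y,yw=src(n)
    robot.grip(op(w),25)
    robot.goto(*pose(x,y,150,yw))
    p,_=pose(x,y,zt,yw)
    robot.move_straight(p,vel=.12)
    robot.grip(0,25)
    s=robot.sense(); print(n,"gripped",s["opening"]*85,s["gripper_force"],s["tcp_pos"])
    robot.move_straight(pose(x,y,185,yw)[0],vel=.15)
    s=robot.sense(); print("lifted",s["opening"]*85,s["gripper_force"],s["t"])
def place(n,heel=-60.,yaw=-1.2,zt=70,dx=0,dy=0):
    x,y,yw=target(n,heel,yaw); x+=dx;y+=dy
    robot.move_straight(pose(x,y,185,0)[0],vel=.25,attitude=[np.pi,0,np.radians(yw)])
    robot.move_straight(pose(x,y,95,0)[0],vel=.15)
    c=robot.move_straight(pose(x,y,zt-2,0)[0],vel=.04,contact_N=3)
    s=robot.sense(); print("placed",c,s["tcp_pos"],s["wrist_force"])
    robot.grip(op(S[n][1]),25)
    robot.move_straight(pose(x,y,185,0)[0],vel=.15)
    print("t",robot.sense()["t"])
def look(name):
    f=robot.grab_frame("top");pickle.dump(f,open(name+".pkl","wb"))
    cv2.imwrite("pics/%s.png"%name,f["image"][:,:,::-1]); P=cloud(f)
    for nm,zs,xr,yr in (("pair",.055,(.55,.72),(-.3,.4)),("dry",.035,(.37,.53),(-.23,.2))):
        for Q in shoes(P,zs,xr,yr):
            m=measure(Q); 
            if m["L"]<135: print(nm,"heel %.1f L %.0f slope %.1f gripY %.1f zmax %.0f"%(m["heel"],m["L"],m["slope"],m["grip"],Q[:,2].max()))
E
python3 - <<'E'
from job import *
pick("d")
f=robot.grab_frame("wrist");cv2.imwrite("pics/w2.png",f["image"][:,:,::-1])
E
```

```text
d gripped 45.478166216452394 25.830049087526277 [ 0.45957916 -0.16394055  0.05083658]
lifted 45.175771405768664 25.690705633023754 6.1417
```

View pics/w2.png

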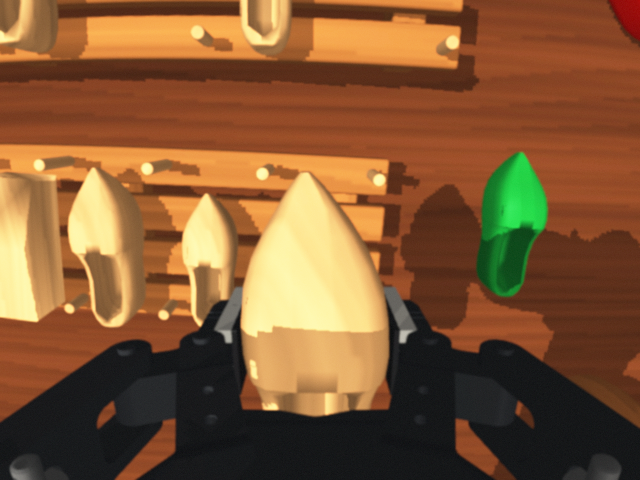

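The wrist view shows right_d held centred (u≈315) and level, toe straight ahead at (307, 175). Next I place it, then check from above before taking a.

Run:
```python
from job import *
place("d")
x,y,yw=src("a"); robot.grip(op(29),25); robot.goto(*pose(x,y,150,yw))
look("top1")
s=robot.sense(); print(s["tcp_pos"],s["t"])
```

```text
placed True [0.64811978 0.22663762 0.0707831 ] [-0.34266728 -0.42771418  2.96776833]
t 10.6333
pair heel 576.6 L 126 slope -2.1 gripY 296.9 zmax 109
pair heel 575.8 L 126 slope -1.5 gripY 223.6 zmax 108
pair heel 573.9 L 111 slope 0.9 gripY 12.8 zmax 104
pair heel 569.2 L 94 slope -0.7 gripY -133.9 zmax 95
pair heel 575.9 L 78 slope 0.1 gripY 155.3 zmax 90
dry heel 370.0 L 126 slope -18.0 gripY 96.1 zmax 568
dry heel 392.0 L 109 slope 1.0 gripY -21.1 zmax 82
dry heel 389.7 L 94 slope -2.8 gripY -92.3 zmax 76
[0.44404592 0.12220334 0.1508206 ] 11.9333
```

View pics/top1.png

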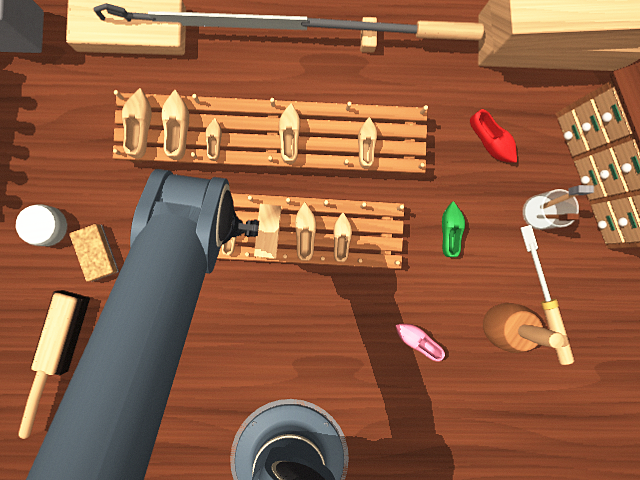

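The top view shows right_d standing beside left_d, at u≈175, v≈125. Its heel is level within about 0.5 mm and its spacing is 73 mm. Then a, c and b go the same way.

Run:
```python
from job import *
pick("a"); place("a",heel=-59.5)
pick("c"); look("top2")
```

```text
a gripped 27.349440759765034 24.954855727264658 [0.44237248 0.12151065 0.05070015]
lifted 27.544637967259455 24.65954462910304 14.7083
placed True [0.61802534 0.08319543 0.07053438] [-0.79212913 -0.07264814  3.98484519]
t 18.15
c gripped 39.65983557044482 25.64358533221821 [ 0.45563326 -0.02103199  0.05071902]
lifted 39.517287605858826 25.240632773784455 21.5417
pair heel 576.4 L 127 slope -2.5 gripY 297.1 zmax 109
pair heel 575.3 L 126 slope -1.3 gripY 223.3 zmax 110
pair heel 576.9 L 107 slope -2.7 gripY 12.8 zmax 102
pair heel 569.0 L 94 slope -0.6 gripY -134.1 zmax 96
pair heel 575.6 L 78 slope 0.1 gripY 155.1 zmax 88
pair heel 572.7 L 78 slope -3.1 gripY 81.1 zmax 88
```

Run:
```python
from job import *
place("c",heel=-58.8)
pick("b"); place("b")
robot.goto([.45,.35,.3],[np.pi,0,0]) if robot.inverse_kinematics([.45,.35,.3],[np.pi,0,0]) is not None else None
look("top3"); print(robot.sense()["t"])
f=robot.grab_frame("scene");cv2.imwrite("pics/s3.png",f["image"][:,:,::-1])
```

```text
placed True [ 0.63503236 -0.06108831  0.070641  ] [-0.27950663  1.03914954  4.9898203 ]
t 25.05
b gripped 33.455395158425354 25.252537090209444 [ 0.44454464 -0.09245928  0.05069849]
lifted 33.333081073918116 24.902005352896595 28.4
placed True [ 0.62227651 -0.20476735  0.0706481 ] [-0.7639881   0.28693384  4.46231571]
t 31.9583
pair heel 576.8 L 126 slope -2.8 gripY 296.7 zmax 109
pair heel 575.6 L 125 slope -1.9 gripY 223.4 zmax 108
pair heel 573.9 L 111 slope 0.9 gripY 12.8 zmax 102
pair heel 569.6 L 110 slope -1.6 gripY -62.5 zmax 103
pair heel 569.4 L 94 slope -0.7 gripY -133.6 zmax 95
pair heel 575.8 L 77 slope 0.2 gripY 155.1 zmax 89
pair heel 572.6 L 77 slope -3.5 gripY 81.4 zmax 89
pair heel 566.7 L 92 slope -1.7 gripY -205.4 zmax 95
dry heel 394.4 L 102 slope -4.5 gripY 49.0 zmax 80
34.1333
```

View pics/top3.png

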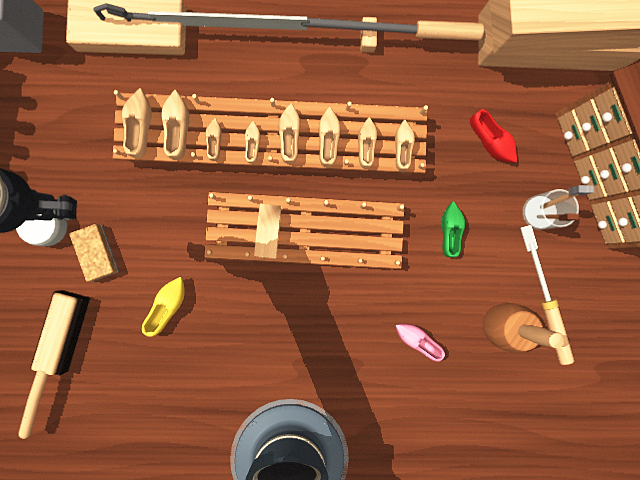

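View pics/s3.png

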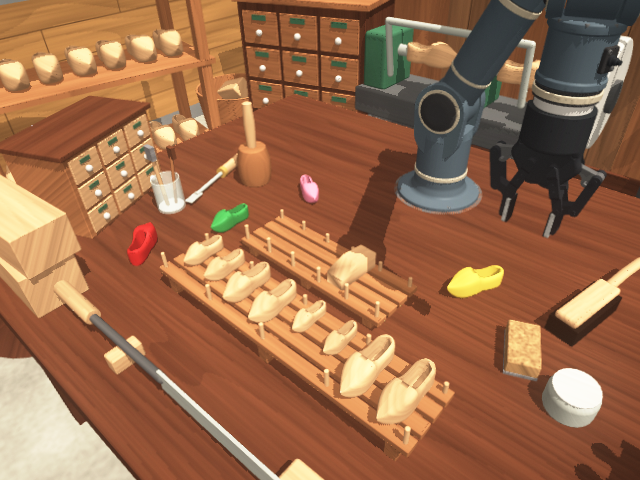

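Both views show all four pairs upright side by side, with the right shoes at u≈175, 252, 329 and 405. The block and the look-alikes haven't moved. By measurement, heels are within 3 mm of their mates', spacing is 72–75 mm and yaw is within about 4°.

```bash
python3 -c "
from plant import robot
print(robot.close_job())"
```

```text
the job is handed in; nothing more can be done
None
```

The job is handed in: all four right shoes stand upright beside their own left shoes, moved in the order d, a, c, b in about 34 s, with heels within 3 mm of level and toes within about 4° of their mates'.

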